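Find the rocking pot cover and seat it

ROBOT

A 6-joint arm with a two-finger parallel gripper is mounted at the origin on a cart in front of the work surface, level with it; the furniture and walls round the work are solid. World frame = base frame: x ahead of the robot, y to its left, z up, the work surface at z = 0. Lengths are in m, angles in rad, forces in N, time in s.
With the tool pointing down it reaches from about 0.325 to 0.9 m from the base axis. Payload 6.1 kg.
Tool frame: the origin (TCP) lies at the very end of the fingers, on their centre line; the grasp point (between the pads) lies 19 mm behind it; z points along the fingers, y is the line along which they close (so a half turn about z gives the same grasp; the last joint's range is limited). The gripper opens to 85 mm and grips with 20 to 120 N. Pads are 22 mm wide; open, the fingers measure 114 mm over their backs; the gripper's body (76 mm by 85 mm) begins 54 mm behind the grasp point. The pads swing forward as they close: fully open they stand 13 mm farther back than shut.
Start: joints at [-1.406, 0.22, 1.526, -0, 1.395, -0.126], TCP at [0.179, -0.599, 0.231] pointing down, gripper open.
Joint ranges: [-2.98, 2.98], [-0.91, 2.08], [0.09, 2.57], [-1.24, 4.39], [0.2, 2.65], [-2.68, 2.68]. Speed limits (rad/s): [2.57, 2.57, 3.01, 3.14, 3.14, 3.14].

INTERFACE

Orientations are given as a unit quaternion [x, y, z, w].
In Python, from plant import ctrl, cams, order gives the robot as it stands.
- The arm moves only by the tool servo_tool, never from a script. Its argument "steps" is a list of rows, each a list of 3 entries, a list of its own where there are three numbers: the opening, from 0 (shut) to 1 (fully open), then the shift along the tool's x, y, z in m, then the turn, a rotation vector about the tool's x, y, z in degrees. A call has 1 to 10 rows; each row shifts and turns the commanded pose from where the row before left it, along the tool's axes as they then stand; what a row does not reach is not made up. A row lasts 1/10 s, in which the tool goes at most 50 mm and 8.59 degrees, less where a joint would pass 70% of its speed; a pose out of reach is approached as far as the arm can. A call with a gripper value outside its range is refused whole. The fingers move at their own pace and stop on an object; the grip force is fixed at half the most. Time passes only in rows, so rows that do not move let the fingers close. It gives the time, the measured TCP pose, the force and the opening at its end, in the units of the state.
- ctrl.get_state(): the state, without advancing time (a new reading comes with each control period).
- cams.camera(name): name is "scene" or "top" or "wrist"; returns the picture (400x640x3 uint8, red, green, blue); there is no depth.
- cams.get_calibration(name): a dict with "camera_matrix" (3x3 intrinsics, pixels), "R" (3x3) and "t" (3): a world point X has camera coordinates R X + t. Camera axes: x right, y down, z forward; pixel columns grow to the right and rows downward; lengths in m; the calibration is good to about 2 mm. A picture is of the moment at which its call begins: read the wrist's pose just before it. get_calibration takes no time and is no camera call; for the wrist camera it gives the pose at the moment of the call.
- order.sign_off(): hands the job in, once; it reports no verdict.
The state is a dict: "time": time; "joint_positions": joint angles; "joint_velocities": joint speeds; "effort": joint torques, N m; "eef_pos": TCP position; "tcp_rot": TCP orientation; "wrist_force": force on the tool from outside, world axes, zero at the start; "torque": the same for the moment, N m; "opening": opening from 0.0 (shut) to 1.0 (fully open).
Only numpy, scipy, OpenCV 4.12 (cv2) and the standard library are available. Lean on these libraries where they do the work, as an engineer would, in place of code of your own. Each camera call takes 0.05 s, during which the arm holds its last target. There are 200 camera calls.

TASK

One of the four wooden pot covers is not seated: press near the edges of the covers with a closed fingertip until you find the one that rocks. Then press that one down in the middle until it drops fully home, level and firm, and finish with the fingertip still resting on it (the program ends while holding it down). Only touch and press: lift no cover, leave the other covers in their places and do not disturb the things standing around.

Things in the scene. Friction and masses are not known exactly. Their poses are not given: they have to be found in the camera images.
- cover_1: The leftmost (largest y) of four identical round wooden pot covers, a loose disc 86 mm across, 14 mm thick, 0.2 kg, with a flat raised button (22 mm across, 2 mm high) in the middle of its top. Origin: centre of its underside, z axis up. At the start all four lie level, origins 52 mm above the worktop (button tops at 68 mm), so only touch tells the loose one; it may be any of them.
- cover_2: The second from the left of four identical round wooden pot covers, a loose disc 86 mm across, 14 mm thick, 0.2 kg, with a flat raised button (22 mm across, 2 mm high) in the middle of its top. Origin: centre of its underside, z axis up. At the start all four lie level, origins 52 mm above the worktop (button tops at 68 mm), so only touch tells the loose one; it may be any of them.
- cover_3: The third from the left of four identical round wooden pot covers, a loose disc 86 mm across, 14 mm thick, 0.2 kg, with a flat raised button (22 mm across, 2 mm high) in the middle of its top. Origin: centre of its underside, z axis up. At the start all four lie level, origins 52 mm above the worktop (button tops at 68 mm), so only touch tells the loose one; it may be any of them.
- cover_4: The rightmost (smallest y) of four identical round wooden pot covers, a loose disc 86 mm across, 14 mm thick, 0.2 kg, with a flat raised button (22 mm across, 2 mm high) in the middle of its top. Origin: centre of its underside, z axis up. At the start all four lie level, origins 52 mm above the worktop (button tops at 68 mm), so only touch tells the loose one; it may be any of them.
- pot_1: White pot, 104 mm across, rim 60 mm high, fixed to the worktop, with cover_1 in its mouth (3 mm of play sideways each way). Origin: centre of its underside.
- pot_2: White pot of cover_2, same as pot_1. Of all pots: three of the four covers lie on a firm seat all round and do not give. The loose one is perched on a catch, a stub of about 10 mm radius under its middle: 1 to 2 N near its edge, on any side, rocks it about 0.15 rad (its top gives 2 to 3.5 mm under a fingertip 30 mm from the middle). Let go, it swings back level.
- pot_3: White pot of cover_3, same as pot_1. In whichever pot it is: pushed down in the middle with about 16 N, the loose cover's catch slides down and the cover sinks 5 mm onto the deeper seat of its pot and stays there, level and firm: origin 47 mm, button top 63 mm above the worktop, a little lower than the other three covers.
- pot_4: White pot of cover_4, same as pot_1. All covers stand 6 mm proud of the rim at the start, the seated one 1 mm.
- dish: Bystander, to be left alone: white sauce dish, 78 mm across, 19 high. Origin: centre of its underside.
- cup: Bystander, to be left alone: wooden cup, 52 mm across, 53 high. Origin: centre of its underside.
- glass: Bystander, to be left alone: upturned shot glass, 51 mm across, 59 high. Origin: centre of its underside.
- shaker: Bystander, to be left alone: salt shaker with a grey top, 44 mm across, 90 high. Origin: centre of its underside.
- teaspoon: Bystander, to be left alone: steel teaspoon lying along x between the two leftmost pots, 139 x 30 x 10 mm. Origin: centre of its underside.
- mug: Bystander, to be left alone: white mug with a handle, 86 x 115 x 112 mm, behind the pots. Origin: centre of its underside.
Not all that is in view belongs to the job. What is shaped like the cover_2 but orange or yellow is not meant. What is shaped like the cover_3 but yellow is not meant.

How it is judged:
By the outcome, as a careful person would: the job done as asked, in the order asked, and still so for the second after the job is handed in, while the arm keeps its last pose, push and grip.
It also fails if it takes over 64 s, if anything falls off the work surface, if the arm or the gripper's body presses on something with over 40 N, if the wrist force passes 120 N, or if a joint passes its speed limit or range.

## Working session

There is one attempt and no reset: what is moved stays moved. The work goes in short steps, Python scripts to look and compute and a tool call to move; the robot and the scene stay as the last step left them, time stands still between calls to the robot, and variables do not carry over. Pictures are saved under pics/ and viewed, on a budget of 10 in all, crops included, one or two more only if the job needs it, and the job is handed in when it is done.

Besides the shell and the picture viewer there is one more tool, called after ">>>" as a command line: name --argument value ..., lists and objects as JSON in quotes. servo_tool: Moves the arm, as the interface text tells. Its arguments: {"type":"object","properties":{"steps":{"type":"array"}},"required":["steps"]}

```bash
mkdir -p pics; python3 - <<'E'
from plant import ctrl,cams
import cv2,numpy as np
for n in("top","scene"):
    cv2.imwrite(f"pics/{n}0.png",cams.camera(n)[:,:,::-1])
    c=cams.get_calibration(n); print(n,{k:np.round(v,4).tolist() for k,v in c.items()})
print(ctrl.get_state())
E
```

```text
top {'camera_matrix': [[441.6014, 0.0, 325.4428], [0.0, 441.6014, 204.4107], [0.0, 0.0, 1.0]], 'R': [[-0.029, -0.9991, -0.03], [-0.9968, 0.0311, -0.0734], [0.0743, 0.0278, -0.9968]], 't': [0.0343, 0.5552, 1.2686]}
scene {'camera_matrix': [[441.018, 0.0, 314.3848], [0.0, 441.018, 197.835], [0.0, 0.0, 1.0]], 'R': [[-0.7164, -0.6977, 0.0092], [-0.3679, 0.3665, -0.8546], [0.5928, -0.6156, -0.5192]], 't': [0.3835, 0.272, 1.0304]}
{'time': 0.1, 'joint_positions': array([-1.40611493e+00,  2.21112949e-01,  1.52749945e+00,  3.24547210e-05,
        1.39470140e+00, -1.26138695e-01]), 'joint_velocities': array([-0.00044334, -0.00128878, -0.0033325 , -0.00088803,  0.00102201,
        0.00044778]), 'effort': array([ 5.76671446e-04, -4.98244464e+01, -3.90546799e+01, -6.27983400e-05,
        5.83082510e-03,  7.09078535e-06]), 'eef_pos': array([ 0.17910528, -0.59822253,  0.23032844]), 'tcp_rot': array([ 9.89446622e-01,  1.44895279e-01, -6.12376535e-07, -8.60720568e-04]), 'wrist_force': array([ 0.29136102, -0.1468134 ,  0.17437763]), 'torque': array([0.0272554 , 0.03626069, 0.02026435]), 'opening': 1.0035582865038213}
```

View pics/top0.png

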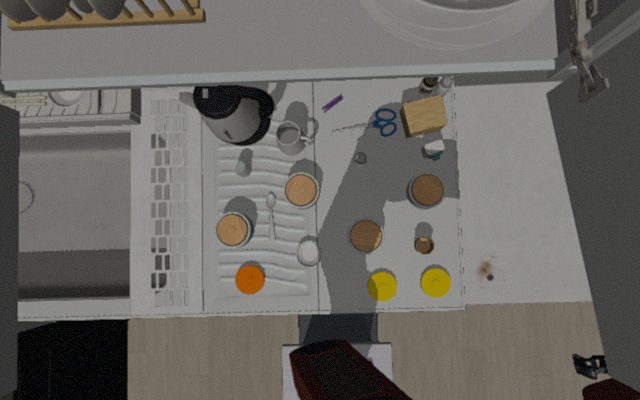

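View pics/scene0.png

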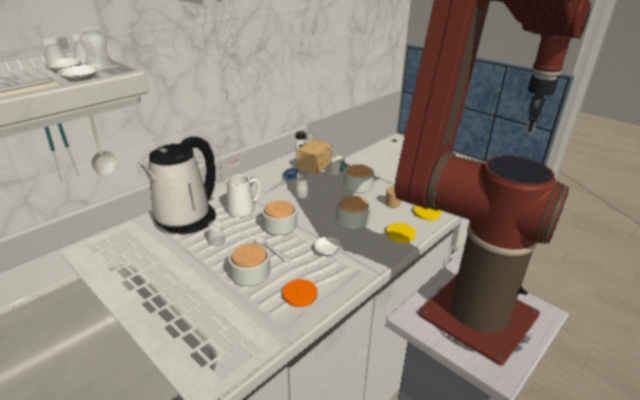

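The top view shows covers at about (235,230), (301,190), (366,236) and (427,190). The cup is at (424,245), the spoon at (271,215) and the shaker at (360,157). I'll locate the covers precisely.

```bash
cat > h.py <<'E'
import numpy as np,cv2
def back(c,u,v,z):
    K,R,t=c["camera_matrix"],c["R"],c["t"]; d=R.T@np.linalg.solve(K,[u,v,1]); o=-R.T@t
    return o+d*(z-o[2])/d[2]
E
python3 - <<'E'
from h import *
from plant import cams
for n,S in(("top",[(235,230),(301,190),(366,236),(427,190)]),("scene",[(249,257),(280,211),(353,205),(359,173)])):
    im=cv2.imread(f"pics/{n}0.png"); c={k:np.array(v) for k,v in cams.get_calibration(n).items()}
    h=cv2.cvtColor(im,cv2.COLOR_BGR2HSV); m=((h[...,0]>5)&(h[...,0]<22)&(h[...,1]>75)).astype(np.uint8)
    N,L,st,ce=cv2.connectedComponentsWithStats(m)
    for s in S:
        l=L[s[1],s[0]]; 
        pts=cv2.findContours((L==l).astype(np.uint8),0,1)[0][0]; e=cv2.fitEllipse(pts)
        print(n,s,l,st[l],np.round(e[0],1),np.round(e[1],1),np.round(back(c,*e[0],.062),4))
    if n=="top":
        for nm,u,v,z in(("cup",424,245,.05),("shaker",360,157,.09),("glass",243,163,.05),("spoon",271,215,.0),("dish",308,251,.01),("mug",290,135,.1),("kettle",235,110,.2)): print(nm,np.round(back(c,u,v,z),3))
E
```

```text
top (235, 230) 84 [217 214  30  31 738] [231.6 229.4] [29.5 30. ] [0.4904 0.2843 0.062 ]
top (301, 190) 82 [286 175  30  31 729] [300.5 189.6] [29.5 29.6] [0.5973 0.0859 0.062 ]
top (366, 236) 85 [350 221  31  30 736] [365.5 235.5] [29.5 30. ] [ 0.4621 -0.0934  0.062 ]
top (427, 190) 83 [412 175  31  30 742] [427.1 189.5] [29.4 30.3] [ 0.5861 -0.2708  0.062 ]
cup [ 0.431 -0.257  0.05 ]
shaker [ 0.68  -0.084  0.09 ]
glass [0.681 0.252 0.05 ]
spoon [0.531 0.181 0.   ]
dish [0.422 0.073 0.01 ]
mug [0.747 0.108 0.1  ]
kettle [0.793 0.238 0.2  ]
scene (249, 257) 645 [232 244  34  24 651] [248.5 255.2] [22.7 34.2] [0.4884 0.2871 0.062 ]
scene (280, 211) 522 [265 201  29  17 410] [279. 209.] [16.6 28.9] [0.5949 0.0888 0.062 ]
scene (353, 205) 506 [340 196  28  17 390] [353.4 203.8] [16.  28.6] [ 0.4589 -0.0885  0.062 ]
scene (359, 173) 307 [347 165  25  13 256] [358.7 170.9] [11.8 24.7] [ 0.5821 -0.2643  0.062 ]
```

>>> servo_tool --steps '[[0,[0,0,0],[0,0,8.3]],[0,[0,0,0],[0,0,8.3]],[0,[0.036,-0.032,0],[0,0,0]],[0,[0.036,-0.032,0],[0,0,0]],[0,[0.036,-0.032,0],[0,0,0]],[0,[0.036,-0.032,0],[0,0,0]],[0,[0.036,-0.032,0],[0,0,0]],[0,[0.036,-0.032,0],[0,0,0]],[0,[0.036,-0.032,0],[0,0,0]],[0,[0.036,-0.032,0],[0,0,0]]]'

```text
time: 1.1
eef_pos: [0.468, -0.3407, 0.231]
tcp_rot: [1.0, 0.001, -0.0, -0.0]
wrist_force: [0.9, -0.8, 0.9]
opening: 0.001
```

>>> servo_tool --steps '[[0,[0.03,-0.025,0],[0,0,0]],[0,[0.03,-0.025,0],[0,0,0]],[0,[0.027,-0.022,0],[0,0,0]],[0,[0,0,0.04],[0,0,0]],[0,[0,0,0.04],[0,0,0]],[0,[0,0,0.04],[0,0,0]],[0,[0,0,0.025],[0,0,0]],[0,[0,0,0.01],[0,0,0]],[0,[0,0,0],[0,0,0]],[0,[0,0,0],[0,0,0]]]'

```text
time: 2.1
eef_pos: [0.5547, -0.271, 0.0777]
tcp_rot: [1.0, 0.001, 0.001, 0.001]
wrist_force: [0.6, -0.1, 0.3]
opening: 0.004
```

```bash
python3 - <<'E'
from plant import cams,ctrl
import cv2
print(ctrl.get_state()["wrist_force"],ctrl.get_state()["eef_pos"])
a=cams.camera("top")[130:290,200:460];b=cams.camera("scene")[110:270,200:460]
cv2.imwrite("pics/c1.png",cv2.resize(cv2.vconcat([a,b])[:,:,::-1],None,fx=1.87,fy=1.87,interpolation=2))
E
```

```text
[ 0.57573632 -0.05027748  0.29117271] [ 0.5546871  -0.27096915  0.07771464]
```

View pics/c1.png

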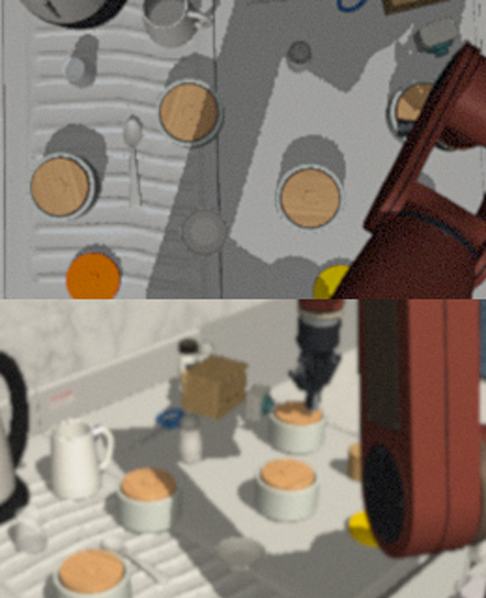

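The fingertip is above the near edge of cover_4, at about (310,405) in the crop. Next I press down gently.

>>> servo_tool --steps '[[0,[0,0,0.005],[0,0,0]],[0,[0,0,0.003],[0,0,0]],[0,[0,0,0.002],[0,0,0]],[0,[0,0,0.001],[0,0,0]],[0,[0,0,0],[0,0,0]],[0,[0,0,0],[0,0,0]]]'

```text
time: 2.8
eef_pos: [0.5538, -0.2704, 0.0654]
tcp_rot: [1.0, 0.001, -0.0, 0.0]
wrist_force: [-0.8, 0.2, 2.4]
opening: 0.001
```

>>> servo_tool --steps '[[0,[0,0,0.001],[0,0,0]],[0,[0,0,0],[0,0,0]]]'

```text
time: 3.0
eef_pos: [0.5536, -0.2704, 0.0643]
tcp_rot: [1.0, 0.001, -0.0, 0.0]
wrist_force: [-2.8, 0.8, 3.1]
opening: 0.002
```

>>> servo_tool --steps '[[0,[0,0,0.001],[0,0,0]],[0,[0,0,0],[0,0,0]]]'

```text
time: 3.2
eef_pos: [0.5534, -0.2704, 0.0632]
tcp_rot: [1.0, 0.001, -0.0, -0.0]
wrist_force: [-4.3, -0.1, 3.9]
opening: 0.001
```

>>> servo_tool --steps '[[0,[0,0,-0.01],[0,0,0]],[0,[0,0,-0.015],[0,0,0]],[0,[-0.015,-0.043,0],[0,0,0]],[0,[-0.016,-0.045,0],[0,0,0]],[0,[-0.016,-0.045,0],[0,0,0]],[0,[-0.016,-0.045,0],[0,0,0]],[0,[0,0,0.008],[0,0,0]],[0,[0,0,0.005],[0,0,0]],[0,[0,0,0],[0,0,0]],[0,[0,0,0],[0,0,0]]]'

```text
time: 4.2
eef_pos: [0.4915, -0.0936, 0.0758]
tcp_rot: [1.0, -0.0, 0.0, 0.0]
wrist_force: [-0.3, -0.5, -0.4]
opening: -0.004
```

>>> servo_tool --steps '[[0,[0,0,0.004],[0,0,0]],[0,[0,0,0.003],[0,0,0]],[0,[0,0,0.002],[0,0,0]],[0,[0,0,0],[0,0,0]],[0,[0,0,0],[0,0,0]]]'

```text
time: 4.7
eef_pos: [0.4906, -0.0925, 0.0662]
tcp_rot: [1.0, 0.0, -0.0, -0.0]
wrist_force: [0.5, -0.0, 0.0]
opening: 0.002
```

>>> servo_tool --steps '[[0,[0,0,0.001],[0,0,0]],[0,[0,0,0],[0,0,0]]]'

```text
time: 4.9
eef_pos: [0.4908, -0.0925, 0.0658]
tcp_rot: [1.0, 0.001, 0.0, 0.0]
wrist_force: [-1.3, -0.5, 4.0]
opening: 0.001
```

>>> servo_tool --steps '[[0,[0,0,0.001],[0,0,0]],[0,[0,0,0],[0,0,0]]]'

```text
time: 5.1
eef_pos: [0.4909, -0.0925, 0.0656]
tcp_rot: [1.0, 0.001, 0.0, 0.0]
wrist_force: [-4.3, 1.1, 11.6]
opening: 0.0
```

cover_3 is firm: 11.6 N with no give. cover_4 gave more than 2 mm at 2–4 N. I'll confirm on the far side of cover_4.

>>> servo_tool --steps '[[0,[0,0,-0.01],[0,0,0]],[0,[0,0,-0.015],[0,0,0]],[0,[0.024,0.036,0],[0,0,0]],[0,[0.025,0.036,0],[0,0,0]],[0,[0.025,0.036,0],[0,0,0]],[0,[0.025,0.036,0],[0,0,0]],[0,[0.024,0.034,0],[0,0,0]],[0,[0,0,0.013],[0,0,0]],[0,[0,0,0],[0,0,0]],[0,[0,0,0],[0,0,0]]]'

```text
time: 6.1
eef_pos: [0.6126, -0.2689, 0.0752]
tcp_rot: [1.0, 0.001, -0.001, -0.001]
wrist_force: [-0.0, 0.1, -0.1]
opening: 0.001
```

>>> servo_tool --steps '[[0,[0,0,0.005],[0,0,0]],[0,[0,0,0.004],[0,0,0]],[0,[0,0,0.002],[0,0,0]],[0,[0,0,0],[0,0,0]],[0,[0,0,0],[0,0,0]]]'

```text
time: 6.6
eef_pos: [0.6139, -0.2701, 0.0656]
tcp_rot: [1.0, 0.001, 0.0, 0.0]
wrist_force: [-0.2, -0.1, -0.4]
opening: -0.0
```

>>> servo_tool --steps '[[0,[0,0,0.001],[0,0,0]],[0,[0,0,0],[0,0,0]]]'

```text
time: 6.8
eef_pos: [0.6144, -0.2704, 0.0648]
tcp_rot: [1.0, 0.001, 0.001, 0.0]
wrist_force: [1.2, 1.1, 2.1]
opening: 0.001
```

>>> servo_tool --steps '[[0,[0,0,-0.01],[0,0,0]],[0,[0,0,-0.01],[0,0,0]],[0,[0,0,0],[0,0,0]],[0,[0,0,0],[0,0,0]],[0,[0,0,0],[0,0,0]]]'

```text
time: 7.3
eef_pos: [0.6136, -0.2703, 0.0841]
tcp_rot: [1.0, 0.0, -0.0, -0.0]
wrist_force: [0.4, -0.4, -0.2]
opening: 0.0
```

>>> servo_tool --steps '[[0,[-0.02,0,-0.03],[0,0,0]],[0,[-0.01,0,-0.03],[0,0,0]],[0,[0,0,0],[0,0,0]],[0,[0,0,0],[0,0,0]]]'

```text
time: 7.7
eef_pos: [0.5842, -0.2707, 0.1451]
tcp_rot: [1.0, 0.0, 0.001, 0.0]
wrist_force: [0.6, 0.2, -0.4]
opening: 0.0
```

```bash
python3 - <<'E'
from plant import cams,ctrl
from h import *
c={k:np.array(v) for k,v in cams.get_calibration("wrist").items()}; s=ctrl.get_state()["eef_pos"]
im=np.ascontiguousarray(cams.camera("wrist")[:,:,::-1])
K,R,t=c["camera_matrix"],c["R"],c["t"]
pr=lambda X:(lambda p:tuple(int(round(q)) for q in p[:2]/p[2]))(K@(R@np.array(X)+t))
a=np.linspace(0,2*np.pi,60)
for r,z in((.043,.066),(.011,.068)):
    cv2.polylines(im,[np.array([pr((.585+r*np.cos(q),-.269+r*np.sin(q),z)) for q in a])],True,(255,0,0),1)
cv2.circle(im,pr((.605,-.269,.066)),2,(0,0,255),-1)
print(s); cv2.imwrite("pics/w1.png",im)
E
```

```text
[ 0.58417445 -0.27067884  0.14511563]
```

View pics/w1.png

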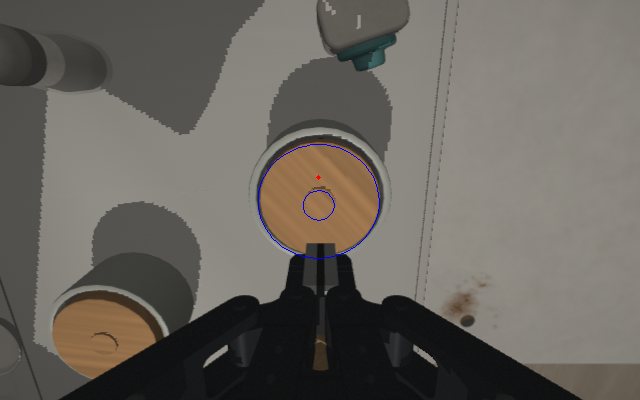

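The overlaid circle at (319,200) matches cover_4's outline to within about 1 mm, and the button falls inside it. Now I press in the middle.

>>> servo_tool --steps '[[0,[0.001,-0.0015,0.03],[0,0,0]],[0,[0,0,0.03],[0,0,0]],[0,[0,0,0.01],[0,0,0]],[0,[0,0,0.004],[0,0,0]],[0,[0,0,0.002],[0,0,0]],[0,[0,0,0],[0,0,0]],[0,[0,0,0],[0,0,0]]]'

```text
time: 8.45
eef_pos: [0.5857, -0.2693, 0.0696]
tcp_rot: [1.0, 0.001, 0.001, 0.001]
wrist_force: [0.4, -0.3, -0.7]
opening: -0.001
```

>>> servo_tool --steps '[[0,[0,0,0.001],[0,0,0]],[0,[0,0,0],[0,0,0]]]'

```text
time: 8.65
eef_pos: [0.5851, -0.269, 0.0678]
tcp_rot: [1.0, 0.001, 0.0, 0.0]
wrist_force: [0.4, -0.6, 0.8]
opening: -0.001
```

>>> servo_tool --steps '[[0,[0,0,0.001],[0,0,0]],[0,[0,0,0],[0,0,0]]]'

```text
time: 8.85
eef_pos: [0.5853, -0.2691, 0.0677]
tcp_rot: [1.0, 0.001, 0.001, 0.0]
wrist_force: [-2.9, 0.5, 6.1]
opening: -0.001
```

>>> servo_tool --steps '[[0,[0,0,0.001],[0,0,0]],[0,[0,0,0],[0,0,0]]]'

```text
time: 9.05
eef_pos: [0.5854, -0.2692, 0.0675]
tcp_rot: [1.0, 0.001, 0.001, 0.0]
wrist_force: [-3.0, 1.4, 10.4]
opening: 0.002
```

>>> servo_tool --steps '[[0,[0,0,0.001],[0,0,0]],[0,[0,0,0],[0,0,0]]]'

```text
time: 9.25
eef_pos: [0.5855, -0.2692, 0.0669]
tcp_rot: [1.0, 0.001, 0.001, 0.0]
wrist_force: [-4.3, 1.7, 11.8]
opening: 0.001
```

>>> servo_tool --steps '[[0,[0,0,0.001],[0,0,0]],[0,[0,0,0],[0,0,0]]]'

```text
time: 9.45
eef_pos: [0.5855, -0.2692, 0.0659]
tcp_rot: [1.0, 0.001, 0.001, 0.0]
wrist_force: [-5.5, 1.9, 12.7]
opening: -0.004
```

Sliding down. I'll keep going.

>>> servo_tool --steps '[[0,[0,0,0.001],[0,0,0]],[0,[0,0,0.001],[0,0,0]],[0,[0,0,0],[0,0,0]]]'

```text
time: 9.75
eef_pos: [0.5855, -0.2692, 0.0639]
tcp_rot: [1.0, 0.001, 0.001, 0.0]
wrist_force: [-4.5, 1.5, 12.6]
opening: -0.001
```

>>> servo_tool --steps '[[0,[0,0,0.001],[0,0,0]],[0,[0,0,0],[0,0,0]]]'

```text
time: 9.95
eef_pos: [0.5854, -0.2692, 0.063]
tcp_rot: [1.0, 0.001, 0.001, 0.0]
wrist_force: [-4.8, 3.0, 12.9]
opening: -0.001
```

>>> servo_tool --steps '[[0,[0,0,0.001],[0,0,0]],[0,[0,0,0],[0,0,0]]]'

```text
time: 10.15
eef_pos: [0.5855, -0.2692, 0.0628]
tcp_rot: [1.0, 0.001, 0.001, 0.0]
wrist_force: [-8.2, 4.7, 18.2]
opening: -0.001
```

>>> servo_tool --steps '[[0,[0,0,0.001],[0,0,0]],[0,[0,0,0],[0,0,0]],[0,[0,0,0],[0,0,0]]]'

```text
time: 10.45
eef_pos: [0.5855, -0.2692, 0.0627]
tcp_rot: [1.0, 0.001, 0.0, 0.0]
wrist_force: [-10.2, 6.4, 23.2]
opening: 0.0
```

>>> servo_tool --steps '[[0,[0,0,0.001],[0,0,0]],[0,[0,0,0],[0,0,0]],[0,[0,0,0],[0,0,0]]]'

```text
time: 10.75
eef_pos: [0.5855, -0.2692, 0.0626]
tcp_rot: [1.0, 0.001, 0.0, 0.001]
wrist_force: [-11.9, 6.6, 28.4]
opening: -0.003
```

```bash
python3 - <<'E'
from plant import cams,ctrl
import cv2
print(ctrl.get_state()["wrist_force"],ctrl.get_state()["eef_pos"])
a=cams.camera("wrist")[80:320,120:520];b=cams.camera("scene")[110:270,200:460]
cv2.imwrite("pics/f1.png",cv2.vconcat([cv2.resize(a,(480,288)),cv2.resize(b,(480,295))])[:,:,::-1])
E
```

```text
[-11.88749332   6.59656783  28.44997737] [ 0.58551819 -0.26924681  0.06262791]
```

View pics/f1.png

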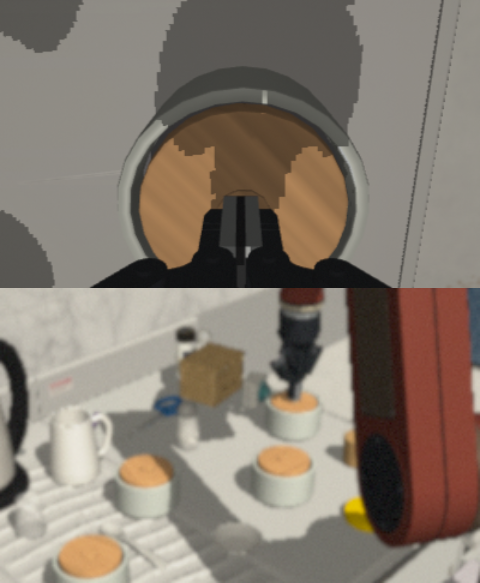

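The cover sits level in its pot with the fingertip on the button at about (240,195), and nothing else has moved. I'll ease the push a little and hand in.

>>> servo_tool --steps '[[0,[0,0,-0.001],[0,0,0]],[0,[0,0,-0.001],[0,0,0]],[0,[0,0,0],[0,0,0]],[0,[0,0,0],[0,0,0]]]'

```text
time: 11.25
eef_pos: [0.5854, -0.2692, 0.0628]
tcp_rot: [1.0, 0.001, 0.001, 0.0]
wrist_force: [-7.7, 4.2, 18.8]
opening: -0.001
```

```bash
python3 - <<'E'
from plant import ctrl,order
s=ctrl.get_state(); print(s["wrist_force"],s["eef_pos"])
if s["eef_pos"][2]<.0635 and s["wrist_force"][2]>5: print(order.sign_off())
E
```

```text
[-7.66166853  4.19648917 18.8005509 ] [ 0.58544838 -0.26919978  0.06278056]
the job is handed in; nothing more can be done
None
```

The loose cover was cover_4. I pressed it fully home and handed the job in at about 11 s, with the fingertip still holding it down.

- **Finding it:** cover_4 gave more than 2 mm at its near edge under 2–4 N. A lighter press on its far edge agreed, reading 64.8 mm at 2 N. cover_3 was firm, with no give at 11.6 N. I did not press cover_1 or cover_2, because the loose one was already found.
- **Seating it:** pressed in the middle, cover_4 gave way at about 12–13 N, a little below the 16 N stated. The fingertip went from about 67.8 mm down to 62.8 mm. It then held firm, moving less than 0.5 mm as the push rose to 28 N.
- **Last checks:** at hand-in the fingertip was on the button at 62.8 mm with about 19 N downward and about 9 N sideways. The last pictures showed the cover level in its pot, and nothing else in view had visibly moved. I did not press its edges again after seating, because the fingertip had to stay on it.

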